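Right the fallen sample bottle and close the bin's retaining bar

TASK

One of the two slim bottles in the grey bin has tipped over and leans out across the bar. Grip it and, keeping its foot below the bin's rim, swing it upright inside the bin, set it down (do not drop it) standing in the free place at the back, behind the low rib on the floor, and let go of it; then slide the retaining bar by its knob fully home to the back. Leave the other bottle standing where it is.

Things in the scene. Friction and masses are not known exactly. Their poses are not given: they have to be found in the camera images.
- bottle_fallen: Fallen slim white bottle, black cap, sizes in mm: 200 tall: body 38 diameter to 135 from the foot, then narrowing to a 26 neck, cap 33 diameter from 162 to 200. 0.11 to 0.2 kg. Origin: centre of its flat foot, z along it to the cap. Starts leaning 40 degrees from vertical to the bin's front (-x), in either lane: foot on the floor before the rib, body on the bar, cap overhanging the front.
- bottle_standing: The other bottle, identical, standing upright behind the rib in the other lane. Origin at the centre of its foot, z axis up.
- bin: Grey open bin, fixed (mm): 184 long (x), 130 wide (y), 110 high, walls 4. Origin: centre of its underside, z up; -x is the front (nearest the robot, with a blank card), +x the back. A divider 4 thick, 82 high at y = 0 makes two lanes 59 wide, centred at y = +-31.5. Floor 8 above the underside. It stands at varying place and yaw on the worktop.
- bar (a joint): Retaining bar: aluminium cross bar 12 mm wide on the bin's long rims, its underside 112 and top 120 mm above the worktop. Slides along the bin's +x: 0 = parked at the front (start), 0.110 m = fully home, its back face then at bin x = 34 mm, clear in front of bottles standing in their places. About 2 N of friction; stays where left.
- back_row (a point): Point on the bin's floor in the middle of the back row (bin x = 62, y = 0, z = 8 mm; axes as the bin's). In each lane the standing place reaches from the rib to the back wall, x = 36 to 88 of the bin. The rib crosses the floor of both lanes at bin x = 30 to 36 and is 10 mm high above the floor.
- bar_knob (a point): Grip point on the bar's knob: upright black post 18 mm diameter, from 118 to 154 above the worktop, on a flat tongue; its axis is 30 in front (bin -x) of the bar's middle line, at bin y = 0. The point lies on the axis, 142 high, and moves with the bar. Axes as the bin's.
Mind the look-alikes: they are no part of the job. Leave any turquoise look-alike of the bottle_standing alone.

How it is judged:
By the outcome, as a careful person would: the job done as asked, in the order asked, and still so for the second after the job is handed in, with the robot touching nothing.
It also fails if it takes over 48 s, if anything falls off the work surface, if the arm or the gripper's body presses on something with over 40 N, if the wrist force passes 120 N, or if a joint passes its speed limit or range.

ROBOT

A 6-joint arm with a two-finger parallel gripper is mounted at the origin on a cart in front of the work surface, level with it; the furniture and walls round the work are solid. World frame = base frame: x ahead of the robot, y to its left, z up, the work surface at z = 0. Lengths are in m, angles in rad, forces in N, time in s.
With the tool pointing down it reaches from about 0.25 to 0.775 m from the base axis. Payload 4 kg.
Tool frame: the origin (TCP) lies at the very end of the fingers, on their centre line; the grasp point (between the pads) lies 19 mm behind it; z points along the fingers, y is the line along which they close (so a half turn about z gives the same grasp; the last joint's range is limited). The gripper opens to 94 mm and grips with 3 to 60 N. Pads are 16 mm wide; open, the fingers measure 119 mm over their backs; the gripper's body (75 mm by 177 mm) begins 78 mm behind the grasp point.
Start: joints at [-1.241, 0.087, 1.371, -0, 1.684, -0.103], TCP at [0.231, -0.499, 0.206] pointing down, gripper open.
Joint ranges: [-3.1, 3.1], [-0.76, 2.03], [0.27, 2.55], [-1.08, 4.22], [0.17, 2.65], [-2.57, 2.57]. Speed limits (rad/s): [2.79, 2.79, 3.14, 3.14, 3.14, 3.14].

INTERFACE

Orientations are given as [roll, pitch, yaw] about the fixed x, y, z axes, in that order (R = Rz(yaw) Ry(pitch) Rx(roll)).
In Python, from bench import robot gives the robot as it stands. The module is installed in compiled form; this text tells all that it offers.
- The arm moves only by the tool move_arm, never from a script. Its argument "deltas" is one flat list of numbers, 7 for each row, row after row: the turn, a rotation vector about the tool's x, y, z in rad, then the shift along the tool's x, y, z in cm, then the closure, from -1 (fully open) to 1 (shut). A call has 1 to 8 rows; each row is the pose to reach, as a shift and turn from the pose commanded when the call began, along the tool's axes at that moment; what a row does not reach only later rows make up. A row lasts 1/10 s, in which the tool goes at most 50 mm and 8.59 degrees, less where a joint would pass 70% of its speed; a pose out of reach is approached as far as the arm can. A call with a gripper value outside its range is refused whole. The fingers move at their own pace and stop on an object; the grip force is fixed at half the most. Time passes only in rows, so rows that repeat a pose let the fingers close. It gives the time, the measured TCP pose, the force, the opening and the grip force at its end, in the units of the state.
- robot.get_obs(): the state, without advancing time (a new reading comes with each control period).
- robot.snapshot(name): name is "scene" or "top" or "wrist"; returns a dict with "image" (384x512x3 uint8, red, green, blue), "depth" (384x512 float32, m along the optical axis (not along the pixel's ray), 0 where there is no reading), "fov_y" (degrees; the focal length in pixels is half the picture's height over the tangent of half this angle, whatever the lens; pixels are square), "cx", "cy" (the principal point, pixels), "D" ([k1, k2, p1, p2, k3] as OpenCV has them; the pictures are not rectified), "origin" and "orientation" of the camera in the world; the wrist camera has in their place "T_tool_cam" (4x4, takes a point from camera to tool coordinates, whose origin is the TCP and whose axes are the flange's). Camera axes: x right, y up, looking along -z (the intrinsics and any distortion apply to the point x, -y, -z); pixel columns grow to the right and rows downward; lengths in m; the calibration is good to about 2 mm. A picture is of the moment at which its call begins: read the wrist's pose just before it.
- robot.close_job(): hands the job in; it is judged then, once.
The state is a dict: "time": time; "joint_positions": joint angles; "qvel": joint speeds; "joint_torque": joint torques, N m; "tool_pos": TCP position; "ee_rot": TCP orientation; "wrist_force": force on the tool from outside, world axes, zero at the start; "wrist_torque": the same for the moment, N m; "width": finger opening in m; "finger_force": force on a finger pad.
Only numpy, scipy, OpenCV 4.12 (cv2) and the standard library are available. Lean on these libraries where they do the work, as an engineer would, in place of code of your own. Each camera call takes 0.05 s, during which the arm holds its last target. There are 200 camera calls.

## Working session

There is one attempt and no reset: what is moved stays moved. The work goes in short steps, Python scripts to look and compute and a tool call to move; the robot and the scene stay as the last step left them, time stands still between calls to the robot, and variables do not carry over. Pictures are saved under pics/ and viewed, at most 10 in all, crops included, and the job is handed in when it is done.

Besides the shell and the picture viewer there is one more tool, called after "Call:" in YAML: its name, and indented under it one key for each argument. move_arm: Moves the arm, as the interface text tells. Its arguments: {"type":"object","properties":{"deltas":{"type":"array","items":{"type":"number"}}},"required":["deltas"]}

```bash
mkdir -p pics; ls
cat > h.py <<'E'
import numpy as np, cv2, pickle
from scipy.spatial.transform import Rotation as Ro
from bench import robot
def snap(n):
    o=robot.get_obs(); s=robot.snapshot(n); s['obs']=o
    if 'T_tool_cam' in s:
        T=np.eye(4); T[:3,:3]=Ro.from_euler('xyz',o['ee_rot']).as_matrix(); T[:3,3]=o['tool_pos']
        s['T']=T@np.array(s['T_tool_cam'])
    else:
        T=np.eye(4); r=np.array(s['orientation'])
        T[:3,:3]=r if r.shape==(3,3) else Ro.from_euler('xyz',r).as_matrix(); T[:3,3]=s['origin']; s['T']=T
    f=192/np.tan(np.radians(s['fov_y'])/2); s['K']=np.array([[f,0,s['cx']],[0,f,s['cy']],[0,0,1.]])
    return s
def save(s,name): cv2.imwrite('pics/'+name,s['image'][:,:,::-1])
def rays(s,uv):
    p=cv2.undistortPoints(np.array(uv,float).reshape(-1,1,2),s['K'],np.array(s['D'],float)).reshape(-1,2)
    return np.c_[p[:,0],-p[:,1],-np.ones(len(p))]@s['T'][:3,:3].T   # optical depth 1
def plane(s,uv,z):
    d=rays(s,uv); o=s['T'][:3,3]; return o+d*((z-o[2])/d[:,2])[:,None]
def cloud(s):
    v,u=np.mgrid[:384,:512]; d=rays(s,np.c_[u.ravel(),v.ravel()])
    P=s['T'][:3,3]+d*s['depth'].ravel()[:,None]; P[s['depth'].ravel()==0]=np.nan
    return P.reshape(384,512,3)
E
python3 - <<'E'
from h import *
for n in('scene','top'):
    s=snap(n); save(s,n+'0.png'); pickle.dump(s,open(n+'0.pkl','wb')); print(n,s['origin'],s['orientation'],s['fov_y'],s['D'])
a=cv2.imread('pics/scene0.png');
print(robot.get_obs())
E
```

```text
pics
scene [ 0.86857911 -0.37495794  0.84901536] [ 0.49208743 -0.00503343  0.87372452] 50.37921415595177 [-0.14039832  0.          0.          0.          0.        ]
top [ 0.39702559 -0.11041859  0.93547928] [ 0.1746445  -0.03182944 -1.54502291] 56.59056373595187 [0.00551895 0.         0.         0.         0.        ]
{'time': 0.1, 'joint_positions': array([-1.24111011e+00,  8.78612202e-02,  1.37209914e+00, -2.57391868e-06,
        1.68359349e+00, -1.03091059e-01]), 'qvel': array([ 4.26551304e-04, -1.47603477e-03, -4.02173395e-03, -9.83210914e-04,
        5.73675195e-05, -1.40677258e-04]), 'joint_torque': array([ 2.06555567e-03, -3.41252947e+01, -3.03301692e+01,  7.20617222e-02,
        3.04450036e-02, -9.82661572e-05]), 'tool_pos': array([ 0.230505  , -0.49882233,  0.2044341 ]), 'ee_rot': array([-3.13964160e+00, -1.99279750e-04,  4.32776791e-01]), 'wrist_force': array([ 0.18323516, -0.28902166, -1.57274864]), 'wrist_torque': array([0.03570022, 0.03724218, 0.01675004]), 'finger_force': 0.0, 'width': 0.0939505378900731}
```

View pics/scene0.png

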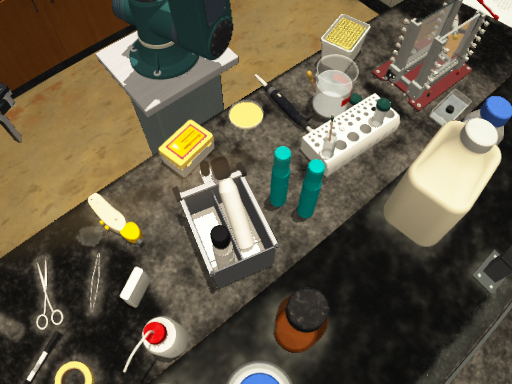

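View pics/top0.png

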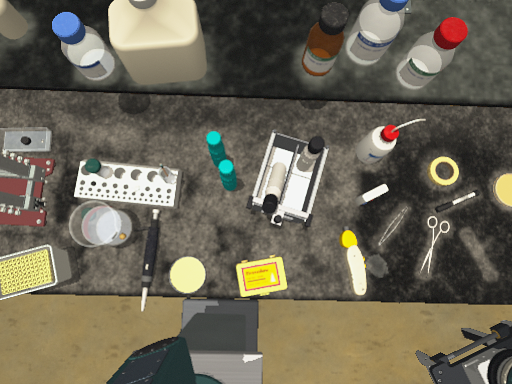

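The scene picture shows the bin at about (228,225), with the fallen bottle in its right-hand lane (image) and the standing one at (222,240). In the top picture the bin is at (290,178), rotated slightly. The fallen bottle's cap is at (270,204), in the +y lane, and the turquoise look-alikes stand to the left at (215,140) and (227,175).

Run:
```python
from h import *
out=[]
for n,(r0,r1,c0,c1) in (('top',(120,235,240,340)),('scene',(145,295,165,285))):
    s=pickle.load(open(n+'0.pkl','rb')); P=cloud(s)
    Q=P[r0:r1,c0:c1].reshape(-1,3); C=s['image'][r0:r1,c0:c1].reshape(-1,3)
    m=np.isfinite(Q).all(1); Q=Q[m]; C=C[m]; out.append((Q,C))
    print(n,np.histogram(Q[:,2],np.arange(-.005,.24,.01))[0])
    k=(abs(Q[:,2]-.110)<.004); r=cv2.minAreaRect((Q[k][:,:2]*1000).astype(np.float32)); print('rim',k.sum(),r)
    # high points
    k=Q[:,2]>.125; print('high range',Q[k].min(0),Q[k].max(0))
pickle.dump(out,open('cl.pkl','wb'))
s=pickle.load(open('top0.pkl','rb')); cv2.imwrite('pics/topc.png',cv2.resize(s['image'][115:240,230:350,::-1],None,fx=4.5,fy=4.5,interpolation=cv2.INTER_CUBIC))
```

```text
top [6428 1446  142  115  144  149  140  144  270  155  181  787  528   97
   90  118   92  139   74   19   35  156    0    0]
rim 755 ((564.79638671875, -208.9977264404297), (144.46209716796875, 214.0065155029297), 74.91419982910156)
high range [ 0.46246448 -0.27466031  0.12519451] [ 0.64502181 -0.1450572   0.21064095]
scene [7953 1577  351  387  443  504  896  397  572  414  364 1202  810  218
  255  244  192  181  449   76  179  258    0    0]
rim 1142 ((587.07373046875, -177.10061645507812), (214.32701110839844, 195.08016967773438), 75.48807525634766)
high range [ 0.46538595 -0.2762131   0.12500033] [ 0.77397647 -0.05143551  0.21197894]
```

View pics/topc.png

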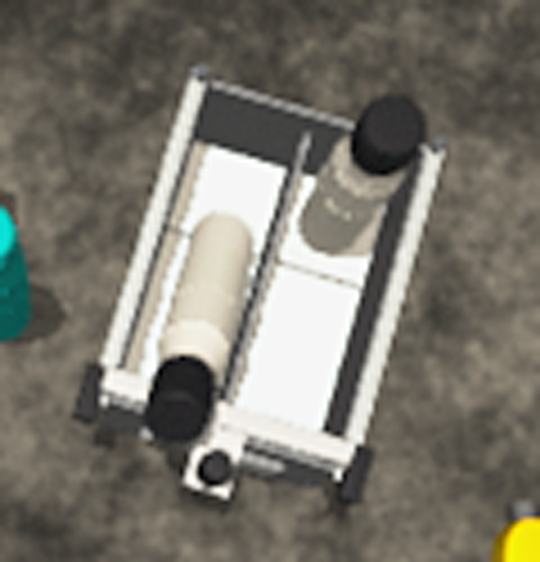

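The crop shows the fallen bottle in the left (+y) lane, with its cap at (180,398) and the knob at (213,466). The rim's back corners are at (198,70) and (442,148), and the back of the left lane is free.

```bash
cat > loc.py <<'E'
from h import *
s=pickle.load(open('top0.pkl','rb'))
bl,br=plane(s,[[198/4.5+230,70/4.5+115],[442/4.5+230,148/4.5+115]],.110)
print(bl,br,np.linalg.norm(bl-br))
yv=(bl-br)[:2]; yaw=np.arctan2(yv[1],yv[0])-np.pi/2
c0=(bl+br)[:2]/2-.092*np.array([np.cos(yaw),np.sin(yaw)])
for it in range(3):
    R=np.array([[np.cos(yaw),-np.sin(yaw)],[np.sin(yaw),np.cos(yaw)]])
    allp=[]
    for i,(Q,C) in enumerate(pickle.load(open('cl.pkl','rb'))):
        B=np.c_[(Q[:,:2]-c0)@R,Q[:,2]]; allp.append(B)
    dy=[];sl=[];bk=[]
    for i,B in enumerate(allp):
        k=(B[:,2]>.104)&(B[:,2]<.1135)&(B[:,0]>-.06)&(B[:,0]<.085)
        for sg in(1,-1):
            q=B[k&(abs(B[:,1]-sg*.063)<.007)]
            if len(q)>20:
                p=np.polyfit(q[:,0],q[:,1],1); print(it,i,sg,len(q),p, q[:,1].min(),q[:,1].max(),np.median(q[:,2])); sl.append(p[0]); dy.append(p[1]-sg*.063)
        q=B[(B[:,2]>.104)&(B[:,2]<.1135)&(abs(B[:,0]-.09)<.008)&(abs(B[:,1])<.05)]
        if len(q): print('back',len(q),np.median(q[:,0])); bk.append(np.median(q[:,0])-.09)
    c0=c0+R@np.array([np.mean(bk),np.mean(dy)]); yaw+=np.mean(sl)
    print('bin',c0,np.degrees(yaw))
R=np.array([[np.cos(yaw),-np.sin(yaw)],[np.sin(yaw),np.cos(yaw)]])
for i,(Q,C) in enumerate(pickle.load(open('cl.pkl','rb'))):
    B=np.c_[(Q[:,:2]-c0)@R,Q[:,2]]
    k=(C.max(1)<60)&(B[:,2]>.15)
    for nm,kk in(('knob',(C.max(1)<70)&(abs(B[:,1])<.012)&(B[:,0]<-.1)&(B[:,2]>.145)),('capF',k&(B[:,0]<-.05)&(B[:,1]>.01)),('capS',(B[:,2]>.2)&(B[:,0]>.03)&(B[:,1]<0))):
        q=B[kk]; print(i,nm,len(q)); 
        if len(q): print(q.min(0),q.max(0),np.median(q,0))
    # fallen bottle body: silhouette y centre by z
    for z in np.arange(.05,.19,.01):
        q=B[(abs(B[:,2]-z)<.004)&(B[:,1]>.008)&(B[:,1]<.055)&(B[:,0]<.05)&(B[:,0]>-.15)]
        if len(q)>8: print('  z%.2f n%d y %.4f..%.4f x %.4f..%.4f'%(z,len(q),q[:,1].min(),q[:,1].max(),q[:,0].min(),q[:,0].max()))
np.save('bin.npy',[*c0,yaw])
E
python3 loc.py
```

```text
[ 0.68603801 -0.17265488  0.11      ] [ 0.64711013 -0.30451423  0.11      ] 0.1374855137652391
0 0 1 212 [0.00648722 0.065478  ] 0.060688004663451214 0.06995309677695417 0.10971642243450275
0 0 -1 247 [ 0.00780976 -0.06506204] -0.06997170459762715 -0.05956877279820237 0.10994237737680013
back 61 0.08944345079049774
0 1 1 237 [0.0064312 0.0662579] 0.06266699092528867 0.06992059485518295 0.11072687787346236
0 1 -1 360 [ 0.01339455 -0.06423988] -0.06989970564231177 -0.058272689483596686 0.11061745256231248
back 153 0.09126087672287403
bin [ 0.57884893 -0.21205164] -15.959026175307661
1 0 1 233 [0.00340173 0.06523559] 0.06039540063054559 0.0699784789198523 0.10974021766639874
1 0 -1 229 [ 0.00248087 -0.06533461] -0.06999900741813231 -0.060875267164837425 0.1099465439435302
back 63 0.08924967967478374
1 1 1 263 [0.00037652 0.06599723] 0.06238219229126458 0.06996815466980735 0.11073167186744581
1 1 -1 358 [ 0.00381867 -0.06479521] -0.06997563093571807 -0.05956620330902784 0.11061745256231248
back 154 0.09089021428037052
bin [ 0.578992   -0.21180575] -15.814672528320965
2 0 1 241 [0.0033727
[... 1884 characters left out ...]
5604 -0.03015315  0.20854627]
  z0.05 n83 y 0.0085..0.0460 x -0.0895..0.0360
  z0.06 n82 y 0.0091..0.0454 x -0.0898..0.0249
  z0.07 n82 y 0.0083..0.0463 x -0.0890..0.0175
  z0.08 n103 y 0.0090..0.0549 x -0.0902..0.0125
  z0.09 n94 y 0.0093..0.0533 x -0.0892..0.0003
  z0.10 n96 y 0.0095..0.0460 x -0.0390..-0.0099
  z0.11 n93 y 0.0090..0.0458 x -0.0533..-0.0173
  z0.12 n168 y 0.0080..0.0548 x -0.1208..-0.0263
  z0.13 n98 y 0.0082..0.0455 x -0.1121..-0.0365
  z0.14 n108 y 0.0126..0.0414 x -0.0766..-0.0420
  z0.15 n57 y 0.0080..0.0427 x -0.1126..-0.0537
  z0.16 n85 y 0.0113..0.0434 x -0.1098..-0.0645
  z0.17 n116 y 0.0119..0.0442 x -0.1060..-0.0720
  z0.18 n53 y 0.0160..0.0391 x -0.0958..-0.0820
```

```bash
cat >> h.py <<'E'
c0x,c0y,byaw=0.57905,-0.21171,np.radians(-15.77)
RB=Ro.from_euler('z',byaw).as_matrix(); TB=np.array([c0x,c0y,0])
def go(tcp_bin,tilt):
    """deltas (tool axes, rad / cm) from the measured pose to TCP at tcp_bin, tool z leaning tilt deg towards bin +x from down, tool y = -bin y"""
    o=robot.get_obs(); M=Ro.from_euler('xyz',o['ee_rot']); t=np.radians(tilt)
    z=np.array([np.sin(t),0,-np.cos(t)]); y=np.array([0,-1.,0]); G=Ro.from_matrix(RB@np.c_[np.cross(y,z),y,z])
    p=TB+RB@np.array(tcp_bin,float)
    rv=(M.inv()*G).as_rotvec(); d=M.inv().apply(p-o['tool_pos'])*100
    print('t%.2f'%o['time'],'rot',rv.round(4),'cm',d.round(2),'deg',np.degrees(np.linalg.norm(rv)).round(1),'goal world',p.round(3))
def where():
    o=robot.get_obs(); M=Ro.from_euler('xyz',o['ee_rot']); print('t%.2f'%o['time'],'tcp bin',(RB.T@(o['tool_pos']-TB)).round(4),'tool z bin',(RB.T@M.as_matrix()[:,2]).round(3),'y',(RB.T@M.as_matrix()[:,1]).round(3),'F',o['wrist_force'].round(1),'w',round(o['width'],4),'ff',round(o['finger_force'],1),'q',o['joint_positions'].round(2))
foot=np.array([.0344,.0275,.0202]); ax=np.array([-.643,0,.766]); nn=np.array([.766,0,.643])
E
python3 - <<'E'
from h import *
s=pickle.load(open('top0.pkl','rb')); P=cloud(s); I=s['image'].astype(int)
m=(I[:,:,1]-I[:,:,0]>60)&(P[:,:,2]>.05); q=(P[m]-TB)@RB; print('turq',q.min(0),q.max(0))
for c in(1,-1):
    k=q[(q[:,0]>.03) if c>0 else (q[:,0]<.03)]; print(k.min(0),k.max(0))
go(foot+.26*ax+.003*nn,40)
E
```

```text
turq [-0.06451667  0.12054709  0.05021598] [0.02065275 0.20076681 0.20338783]Traceback (most recent call last):
  File "<stdin>", line 5, in <module>
    return umr_minimum(a, axis, None, out, keepdims, initial, where)
ValueError: zero-size array to reduction operation minimum which has no identity
```

Run:
```python
from h import *
go(foot+.27*ax+.003*nn,40)
```

```text
t0.10 rot [-0.2488  0.6688  0.6779] cm [ 35.07 -22.44  -2.4 ] deg 56.4 goal world [ 0.455 -0.148  0.229]
```

Call:
move_arm:
  deltas: [-0.249, 0.669, 0.678, 35.1, -22.4, -2.4, -1, -0.249, 0.669, 0.678, 35.1, -22.4, -2.4, -1, -0.249, 0.669, 0.678, 35.1, -22.4, -2.4, -1, -0.249, 0.669, 0.678, 35.1, -22.4, -2.4, -1, -0.249, 0.669, 0.678, 35.1, -22.4, -2.4, -1, -0.249, 0.669, 0.678, 35.1, -22.4, -2.4, -1, -0.249, 0.669, 0.678, 35.1, -22.4, -2.4, -1, -0.249, 0.669, 0.678, 35.1, -22.4, -2.4, -1]

```text
time: 0.9
tool_pos: [0.4434, -0.1629, 0.226]
ee_rot: [3.141, -0.699, -0.279]
wrist_force: [0.4, 0.3, -0.3]
width: 0.0938
finger_force: 0.0
```

Run:
```python
from h import *
where(); go(foot+.27*ax+.003*nn,40)
```

```text
t0.90 tcp bin [-0.1439  0.0101  0.226 ] tool z bin [ 0.644 -0.003 -0.765] y [-0.004 -1.     0.   ] F [ 0.4  0.3 -0.3] w 0.0938 ff 0.0 q [-0.65 -0.64  2.05  0.27  1.08  1.16]
t0.90 rot [ 0.003 -0.001 -0.003] cm [ 0.72 -1.74  0.21] deg 0.3 goal world [ 0.455 -0.148  0.229]
```

Call:
move_arm:
  deltas: [0.003, -0.001, -0.003, 0.7, -1.7, 0.2, -1, 0.003, -0.001, -0.003, 0.7, -1.7, 0.2, -1, 0.003, -0.001, -0.003, 0.7, -1.7, 0.2, -1]

```text
time: 1.2
tool_pos: [0.456, -0.1498, 0.2307]
ee_rot: [3.139, -0.697, -0.268]
wrist_force: [0.1, 0.1, 0.6]
width: 0.0935
finger_force: 0.0
```

Run:
```python
from h import *
where(); go(foot+.27*ax+.003*nn,40); go(foot+.161*ax+.003*nn,40)
s=snap('wrist'); save(s,'w1.png'); pickle.dump(s,open('w1.pkl','wb'))
print(robot.get_obs()['qvel'].round(3))
```

```text
t1.20 tcp bin [-0.1353  0.0261  0.2307] tool z bin [ 0.642  0.002 -0.767] y [ 0.005 -1.     0.002] F [0.1 0.1 0.6] w 0.0935 ff 0.0 q [-0.58 -0.62  2.03  0.22  1.07  1.22]
t1.20 rot [-0.0022  0.0012  0.0053] cm [-0.24 -0.14  0.03] deg 0.3 goal world [ 0.455 -0.148  0.229]
t1.20 rot [-0.0022  0.0012  0.0053] cm [-0.22 -0.12 10.93] deg 0.3 goal world [ 0.522 -0.167  0.145]
[-0.034  0.007 -0.002 -0.001 -0.004  0.006]
```

View pics/w1.png

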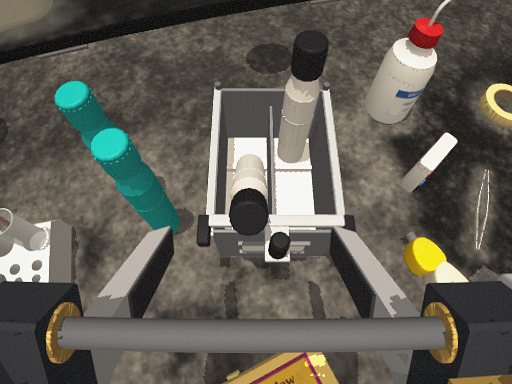

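The wrist picture shows the fallen bottle's cap at (249,212), centred between the fingers at about (170,235) and (340,235). The knob is at (279,245). I'll check the cap position with depth.

Run:
```python
from h import *
s=pickle.load(open('w1.pkl','rb')); P=(cloud(s)-TB)@RB; I=s['image']
def m(r0,r1,c0,c1,th=60):
    q=P[r0:r1,c0:c1][I[r0:r1,c0:c1].max(2)<th]; return q[np.isfinite(q).all(1)]
q=m(185,240,225,272); d=(q-foot)
S=d@ax; N=d@nn; k=S>.15
print('cap',k.sum(),'s',np.percentile(S[k],[5,50,95]),'n',np.percentile(N[k],[2,50,98]),'y',np.percentile(q[k][:,1],[1,50,99]))
q=m(228,260,265,295); print('knob',np.median(q,0),np.percentile(q,[3,97],axis=0))
b=P[155,225:275]; b=b[np.isfinite(b).all(1)]; b=P[150:185,228:272].reshape(-1,3); b=b[(abs((b-foot)@nn)<.03)]; dd=b-foot
for a in (.09,.11,.13,.145,.16):
    k=abs(dd@ax-a)<.006
    if k.any(): print(a,k.sum(),b[k][:,1].min(),b[k][:,1].max(),(dd[k]@nn).max())
```

```text
cap 1446 s [0.17435695 0.20074476 0.20223641] n [-0.02004579 -0.00199107  0.00888893] y [0.01401974 0.02897795 0.04411627]
knob [-0.11734682  0.00333182  0.15161116] [[-0.1215235  -0.00431791  0.12234054]
 [-0.10712178  0.01068299  0.15393751]]
0.09 73 0.004420337904868053 0.04814947547363028 0.013950259476731647
0.11 82 0.011365978308280624 0.04741246462680872 0.013230722002052242
0.13 96 0.013030037830641448 0.04557209987503089 0.01300233619952259
0.145 118 0.016552049105513552 0.04298640228012123 0.012022073559943459
```

Call:
move_arm:
  deltas: [0, 0, 0.005, -0.5, -0.1, 3, -0.6, 0, 0, 0.005, -0.5, -0.1, 5.5, -0.4, 0, 0, 0.005, -0.5, -0.1, 8, -0.3, 0, 0, 0.005, -0.5, -0.1, 10, -0.3, 0, 0, 0.005, -0.5, -0.1, 10.9, -0.3, 0, 0, 0.005, -0.5, -0.1, 10.9, -0.3, 0, 0, 0.005, -0.5, -0.1, 10.9, -0.3]

```text
time: 1.95
tool_pos: [0.5199, -0.1684, 0.145]
ee_rot: [-3.139, -0.698, -0.279]
wrist_force: [-0.7, 0.3, -0.0]
width: 0.0613
finger_force: 0.0
```

Run:
```python
from h import *
where(); go(foot+.161*ax,40)
```

```text
t1.95 tcp bin [-0.0687  0.0256  0.145 ] tool z bin [ 0.643  0.    -0.766] y [-0.002 -1.    -0.002] F [-0.7  0.3 -0. ] w 0.0613 ff 0.0 q [-0.52 -0.39  2.07  0.22  0.79  1.23]
t1.95 rot [-0.0001 -0.0002 -0.0027] cm [-0.12 -0.19  0.08] deg 0.2 goal world [ 0.52  -0.166  0.144]
```

Call:
move_arm:
  deltas: [0, 0, 0, -0.1, -0.2, 0.1, -0.3, 0, 0, 0, -0.1, -0.2, 0.1, 0.1, 0, 0, 0, -0.1, -0.2, 0.1, 0.3, 0, 0, 0, -0.1, -0.2, 0.1, 0.5, 0, 0, 0, -0.1, -0.2, 0.1, 1, 0, 0, 0, -0.1, -0.2, 0.1, 1, 0, 0, 0, -0.1, -0.2, 0.1, 1, 0, 0, 0, -0.1, -0.2, 0.1, 1]

```text
time: 2.75
tool_pos: [0.5207, -0.1651, 0.1434]
ee_rot: [-3.139, -0.698, -0.277]
wrist_force: [-1.2, 1.5, 2.0]
width: 0.0317
finger_force: 30.0
```

Run:
```python
from h import *
where()
s=snap('wrist'); save(s,'w2.png'); pickle.dump(s,open('w2.pkl','wb'))
```

```text
t2.75 tcp bin [-0.0688  0.029   0.1434] tool z bin [ 0.643  0.002 -0.766] y [ 0.    -1.    -0.002] F [-1.2  1.5  2. ] w 0.0317 ff 30.0 q [-0.51 -0.39  2.07  0.21  0.78  1.24]
```

View pics/w2.png

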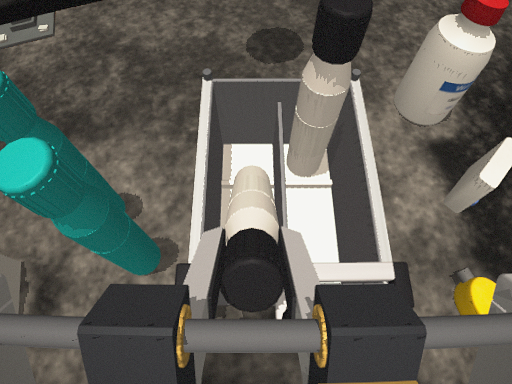

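The wrist picture shows the cap held at (252,270) between both fingers, with the knob clear under it. The back of the lane at (245,160) is free. Next I'll lift a little, then swing upright.

```bash
cat >> h.py <<'E'
L,NO=.158,.004
def tcp(f,tilt):
    t=np.radians(tilt); return np.array(f)+L*np.array([-np.sin(t),0,np.cos(t)])+NO*np.array([np.cos(t),0,np.sin(t)])
E
python3 - <<'E'
from h import *
go(tcp((.030,.029,.045),40),40)
for i in range(1,9):
    go(tcp((.030+.030*i/8,.029+.002*i/8,.045-.005*i/8),40-5*i),40-5*i)
E
```

```text
t2.80 rot [-0.0015 -0.0003 -0.001 ] cm [ 1.64 -0.01 -1.91] deg 0.1 goal world [ 0.521 -0.165  0.169]
t2.80 rot [-0.0016 -0.0876 -0.001 ] cm [ 3.26 -0.04 -1.53] deg 5.0 goal world [ 0.535 -0.169  0.176]
t2.80 rot [-0.0016 -0.1749 -0.0009] cm [ 4.87 -0.06 -1.03] deg 10.0 goal world [ 0.55  -0.173  0.183]
t2.80 rot [-0.0016 -0.2621 -0.0008] cm [ 6.46 -0.09 -0.4 ] deg 15.0 goal world [ 0.566 -0.177  0.188]
t2.80 rot [-0.0017 -0.3494 -0.0008] cm [ 8.01 -0.11  0.33] deg 20.0 goal world [ 0.582 -0.181  0.192]
t2.80 rot [-0.0017 -0.4367 -0.0007] cm [ 9.51 -0.14  1.18] deg 25.0 goal world [ 0.599 -0.186  0.196]
t2.80 rot [-0.0018 -0.5239 -0.0006] cm [10.97 -0.16  2.14] deg 30.0 goal world [ 0.615 -0.19   0.198]
t2.80 rot [-1.800e-03 -6.112e-01 -5.000e-04] cm [12.36 -0.19  3.2 ] deg 35.0 goal world [ 0.632 -0.195  0.198]
t2.80 rot [-1.800e-03 -6.985e-01 -5.000e-04] cm [13.68 -0.21  4.35] deg 40.0 goal world [ 0.649 -0.199  0.198]
```

Call:
move_arm:
  deltas: [0, 0, 0, 0.4, 0, -0.5, 1, 0, 0, 0, 0.8, 0, -1, 1, 0, 0, 0, 1.2, 0, -1.4, 1, 0, 0, 0, 1.6, 0, -1.9, 1, 0, 0, 0, 1.6, 0, -1.9, 1, 0, 0, 0, 1.6, 0, -1.9, 1]

```text
time: 3.4
tool_pos: [0.5207, -0.1652, 0.1681]
ee_rot: [-3.139, -0.698, -0.277]
wrist_force: [-0.1, -0.0, -2.1]
width: 0.0315
finger_force: 30.0
```

Run:
```python
from h import *
where()
for i in (0,1,2,3,4,5,6,7,8):
    go(tcp((.030+.030*i/8,.029+.002*i/8,.045-.005*i/8),40-5*i),40-5*i)
```

```text
t3.40 tcp bin [-0.0688  0.0289  0.1681] tool z bin [ 0.643  0.001 -0.766] y [ 0.    -1.    -0.002] F [-0.1 -0.  -2.1] w 0.0315 ff 30.0 q [-0.51 -0.41  2.03  0.2   0.84  1.26]
t3.40 rot [-0.0015 -0.     -0.001 ] cm [ 0.06 -0.01 -0.01] deg 0.1 goal world [ 0.521 -0.165  0.169]
t3.40 rot [-0.0015 -0.0873 -0.001 ] cm [ 1.68 -0.04  0.37] deg 5.0 goal world [ 0.535 -0.169  0.176]
t3.40 rot [-0.0016 -0.1745 -0.0009] cm [ 3.29 -0.06  0.87] deg 10.0 goal world [ 0.55  -0.173  0.183]
t3.40 rot [-0.0016 -0.2618 -0.0008] cm [ 4.87 -0.09  1.49] deg 15.0 goal world [ 0.566 -0.177  0.188]
t3.40 rot [-0.0017 -0.3491 -0.0008] cm [ 6.42 -0.12  2.23] deg 20.0 goal world [ 0.582 -0.181  0.192]
t3.40 rot [-0.0017 -0.4363 -0.0007] cm [ 7.93 -0.14  3.08] deg 25.0 goal world [ 0.599 -0.186  0.196]
t3.40 rot [-0.0017 -0.5236 -0.0006] cm [ 9.38 -0.17  4.04] deg 30.0 goal world [ 0.615 -0.19   0.198]
t3.40 rot [-1.800e-03 -6.109e-01 -5.000e-04] cm [10.77 -0.19  5.09] deg 35.0 goal world [ 0.632 -0.195  0.198]
t3.40 rot [-1.800e-03 -6.981e-01 -5.000e-04] cm [12.09 -0.22  6.25] deg 40.0 goal world [ 0.649 -0.199  0.198]
```

Call:
move_arm:
  deltas: [0, -0.044, 0, 0.8, 0, 0.2, 1, 0, -0.087, 0, 1.7, 0, 0.4, 1, 0, -0.131, 0, 2.5, 0, 0.6, 1, 0, -0.175, 0, 3.3, -0.1, 0.9, 1, 0, -0.218, 0, 4.1, -0.1, 1.2, 1, 0, -0.262, 0, 4.9, -0.1, 1.5, 1, 0, -0.305, 0, 5.65, -0.1, 1.85, 1, 0, -0.349, 0, 6.4, -0.1, 2.2, 1]

```text
time: 4.2
tool_pos: [0.5821, -0.1815, 0.1918]
ee_rot: [-3.139, -0.347, -0.276]
wrist_force: [-0.3, 0.1, -2.0]
width: 0.0313
finger_force: 30.0
```

Run:
```python
from h import *
where()
for i in (4,5,6,7,8):
    go(tcp((.030+.030*i/8,.029+.002*i/8,.045-.005*i/8),40-5*i),40-5*i)
```

```text
t4.20 tcp bin [-0.0053  0.0299  0.1918] tool z bin [ 0.34   0.002 -0.94 ] y [ 0.    -1.    -0.002] F [-0.3  0.1 -2. ] w 0.0313 ff 30.0 q [-0.43 -0.04  1.57  0.06  1.27  1.41]
t4.20 rot [-0.002   0.0022 -0.0006] cm [ 0.02 -0.01 -0.05] deg 0.2 goal world [ 0.582 -0.181  0.192]
t4.20 rot [-0.002  -0.0851 -0.0005] cm [ 1.73 -0.03  0.23] deg 4.9 goal world [ 0.599 -0.186  0.196]
t4.20 rot [-0.0021 -0.1724 -0.0004] cm [ 3.42 -0.06  0.63] deg 9.9 goal world [ 0.615 -0.19   0.198]
t4.20 rot [-0.0021 -0.2596 -0.0003] cm [ 5.09 -0.08  1.14] deg 14.9 goal world [ 0.632 -0.195  0.198]
t4.20 rot [-2.100e-03 -3.469e-01 -2.000e-04] cm [ 6.73 -0.11  1.77] deg 19.9 goal world [ 0.649 -0.199  0.198]
```

Call:
move_arm:
  deltas: [-0.002, -0.043, 0, 0.85, 0, 0.1, 1, -0.002, -0.086, 0, 1.7, 0, 0.2, 1, -0.002, -0.129, 0, 2.6, 0, 0.4, 1, -0.002, -0.173, 0, 3.4, -0.1, 0.6, 1, -0.002, -0.216, 0, 4.3, -0.1, 0.9, 1, -0.002, -0.26, 0, 5.1, -0.1, 1.1, 1, -0.002, -0.303, 0, 5.9, -0.1, 1.4, 1, -0.002, -0.347, 0, 6.7, -0.1, 1.8, 1]

```text
time: 5.0
tool_pos: [0.6494, -0.1995, 0.1978]
ee_rot: [-3.141, -0.001, -0.275]
wrist_force: [0.7, -0.7, -1.7]
width: 0.0314
finger_force: 30.0
```

Run:
```python
from h import *
where()
s=snap('scene'); s2=snap('wrist')
a=cv2.resize(s['image'][130:290,160:290],None,fx=3,fy=3,interpolation=cv2.INTER_CUBIC)[:384]
im=np.hstack([cv2.resize(s['image'][110:294,160:290],(271,384)),s2['image']]); cv2.imwrite('pics/w3.png',im[:,:,::-1]); pickle.dump((s,s2),open('w3.pkl','wb'))
P=(cloud(s)-TB)@RB; C=s['image'].min(2)
for z in np.arange(.06,.18,.02):
    q=P[(abs(P[:,:,2]-z)<.006)&(P[:,:,1]>.005)&(P[:,:,1]<.058)&(P[:,:,0]>.03)&(P[:,:,0]<.084)]
    if len(q)>3: print(round(z,2),len(q),q.min(0).round(4)[:2],q.max(0).round(4)[:2])
```

```text
t5.00 tcp bin [0.0644 0.0309 0.1978] tool z bin [ 0.001  0.    -1.   ] y [-0. -1. -0.] F [ 0.7 -0.7 -1.7] w 0.0314 ff 30.0 q [-0.38  0.38  1.03  0.    1.73  1.46]
0.06 6 [0.062  0.0113] [0.0732 0.0154]
0.08 26 [0.0593 0.011 ] [0.0793 0.0436]
0.1 38 [0.0605 0.0109] [0.08   0.0432]
0.12 44 [0.057  0.0107] [0.0803 0.043 ]
0.14 50 [0.0572 0.0109] [0.0792 0.0432]
0.16 46 [0.0593 0.0115] [0.0791 0.0433]
```

View pics/w3.png

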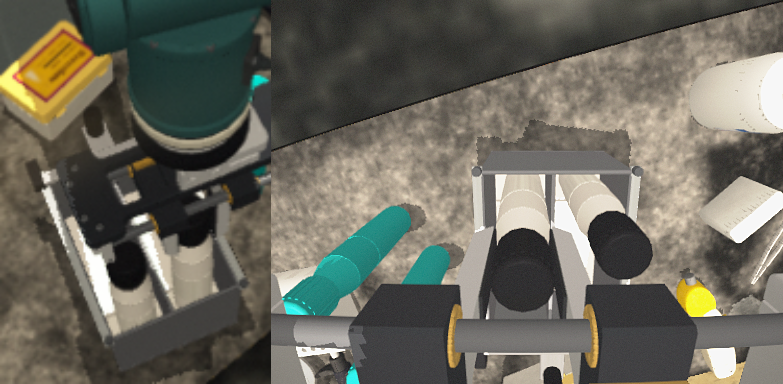

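The pictures show the bottle upright behind the rib, its cap at (525,285), with its sides vertical in depth and its centre near bin x 0.061, y 0.030. The standing bottle at (600,220) is untouched. Next I'll lower it.

Call:
move_arm:
  deltas: [0, 0, 0, 0, -0.1, 0.5, 1, 0, 0, 0, 0, -0.1, 1, 1, 0, 0, 0, 0, -0.1, 1.5, 1, 0, 0, 0, 0, -0.1, 2, 1, 0, 0, 0, 0, -0.1, 2.4, 1, 0, 0, 0, 0, -0.1, 2.7, 1, 0, 0, 0, 0, -0.1, 2.8, 1, 0, 0, 0, 0, -0.1, 2.8, 1]

```text
time: 5.9
tool_pos: [0.6488, -0.1983, 0.1701]
ee_rot: [3.142, -0.002, -0.275]
wrist_force: [-0.0, -0.4, -2.5]
width: 0.0311
finger_force: 30.0
```

Call:
move_arm:
  deltas: [0, 0, 0, 0, 0, 0.1, 1, 0, 0, 0, 0, 0, 0.2, 1, 0, 0, 0, 0, 0, 0.2, 1]

```text
time: 6.2
tool_pos: [0.6488, -0.1984, 0.1681]
ee_rot: [3.142, -0.002, -0.275]
wrist_force: [-0.4, 0.4, -1.4]
width: 0.0313
finger_force: 30.0
```

Call:
move_arm:
  deltas: [0, 0, 0, 0, 0, 0.1, 1, 0, 0, 0, 0, 0, 0.1, 1, 0, 0, 0, 0, 0, 0.1, 1]

```text
time: 6.5
tool_pos: [0.6491, -0.1984, 0.1678]
ee_rot: [3.141, -0.003, -0.276]
wrist_force: [0.3, -0.2, 0.9]
width: 0.0312
finger_force: 30.0
```

Call:
move_arm:
  deltas: [0, 0, 0, 0, 0, 0.05, 1, 0, 0, 0, 0, 0, 0.1, 1, 0, 0, 0, 0, 0, 0.1, 1]

```text
time: 6.8
tool_pos: [0.6493, -0.1985, 0.1678]
ee_rot: [3.141, -0.004, -0.275]
wrist_force: [-0.2, 0.5, 4.6]
width: 0.0316
finger_force: 30.0
```

Contact with the floor. I'll relax 1 mm and open part way.

Call:
move_arm:
  deltas: [0, 0, 0, 0, 0, -0.1, 1, 0, 0, 0, 0, 0, -0.1, 0.28, 0, 0, 0, 0, 0, -0.1, 0.22, 0, 0, 0, 0, 0, -0.1, 0.15, 0, 0, 0, 0, 0, -0.1, 0.05, 0, 0, 0, 0, 0, -0.1, 0, 0, 0, 0, 0, 0, -0.1, 0]

```text
time: 7.5
tool_pos: [0.6488, -0.1983, 0.167]
ee_rot: [3.142, -0.002, -0.275]
wrist_force: [0.1, 0.1, -0.0]
width: 0.047
finger_force: 0.0
```

Run:
```python
from h import *
where()
s=snap('wrist'); save(s,'w4.png')
```

```text
t7.50 tcp bin [0.0635 0.0318 0.167 ] tool z bin [ 0.002 -0.    -1.   ] y [-0. -1.  0.] F [ 0.1  0.1 -0. ] w 0.047 ff 0.0 q [-0.38  0.38  1.09  0.    1.67  1.47]
```

View pics/w4.png

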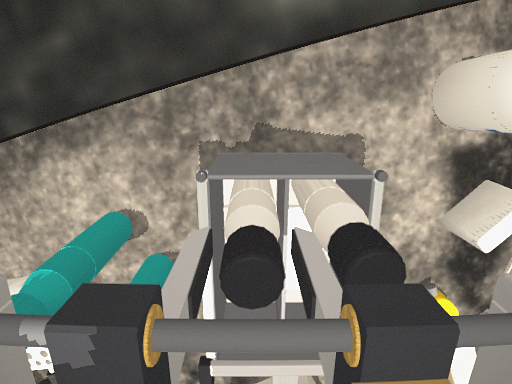

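The picture shows the bottle standing with its cap at (252,265), free of both fingers. The right finger is clear of the other cap at (365,255). I'll go straight up, then back over the knob.

Call:
move_arm:
  deltas: [0, 0, 0, 0, 0, -1, 0, 0, 0, 0, 0, 0, -3, 0, 0, 0, 0, 0, 0, -5.5, 0, 0, 0, 0, 0, 0, -8, 0, 0, 0, 0, 0, 0, -9, 0, 0, 0, 0, 0, 0, -9, 0]

```text
time: 8.15
tool_pos: [0.6495, -0.1986, 0.2603]
ee_rot: [3.141, -0.007, -0.275]
wrist_force: [-0.2, -0.2, -0.1]
width: 0.0471
finger_force: 0.0
```

Run:
```python
from h import *
where(); go((-.113,.0015,.20),0)
```

```text
t8.15 tcp bin [0.0642 0.0318 0.2603] tool z bin [ 0.007 -0.001 -1.   ] y [-0.    -1.     0.001] F [-0.2 -0.2 -0.1] w 0.0471 ff 0.0 q [-0.38  0.38  0.91  0.    1.84  1.47]
t8.15 rot [ 0.0006 -0.0072 -0.0002] cm [-17.77   3.03   5.9 ] deg 0.4 goal world [ 0.471 -0.18   0.2  ]
```

Call:
move_arm:
  deltas: [0, -0.007, 0, -4, 0.5, 0, 0, 0, -0.007, 0, -8.5, 1.5, 0, -0.2, 0, -0.007, 0, -13, 2.5, 2, -0.3, 0, -0.007, 0, -16.5, 3, 4, -0.3, 0, -0.007, 0, -17.8, 3, 5.9, -0.3, 0, -0.007, 0, -17.8, 3, 5.9, -0.3, 0, -0.007, 0, -17.8, 3, 5.9, -0.3]

```text
time: 8.85
tool_pos: [0.4692, -0.1787, 0.1972]
ee_rot: [-3.141, 0.006, -0.276]
wrist_force: [0.8, -0.9, 0.7]
width: 0.0612
finger_force: 0.0
```

Run:
```python
from h import *
where(); go((-.113,.0015,.125),0)
s=snap('wrist'); save(s,'w5.png'); P=(cloud(s)-TB)@RB; I=s['image']
m=(I.max(2)<60)&(P[:,:,2]>.148)&(P[:,:,2]<.16)&(abs(P[:,:,1])<.02)&(abs(P[:,:,0]+.113)<.02); q=P[m]; print('knob top',len(q),np.percentile(q,[2,50,98],axis=0).round(4),np.argwhere(m).mean(0))
m=(P[:,:,2]>.203)&(P[:,:,2]<.216)&(P[:,:,0]>.03); q=P[m]
for sg in(1,-1):
    k=q[q[:,1]*sg>0]; k=k[abs(k[:,1])<.06]
    if len(k): print('cap',sg,len(k),np.percentile(k,[1,50,99],axis=0).round(4))
```

```text
t8.85 tcp bin [-0.1147  0.002   0.1972] tool z bin [-0.006  0.    -1.   ] y [-0. -1. -0.] F [ 0.8 -0.9  0.7] w 0.0612 ff 0.0 q [-0.48 -0.01  1.49 -0.    1.67  1.37]
t8.85 rot [-0.0003  0.0061 -0.0003] cm [0.21 0.05 7.22] deg 0.3 goal world [ 0.471 -0.18   0.125]
knob top 423 [[-0.1196 -0.0053  0.1486]
 [-0.1118  0.0027  0.1526]
 [-0.105   0.01    0.1542]] [210.96926714 251.43026005]
```

View pics/w5.png

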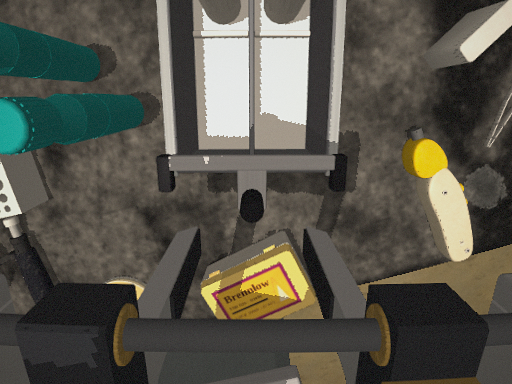

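The picture shows the knob at (251,205), midway between the fingers, with the bar parked. Both bottle feet are behind the rib at (222,8) and (285,8). Next I'll descend and grip the knob.

Call:
move_arm:
  deltas: [0, 0.006, 0, 0.2, 0, 3, -0.3, 0, 0.006, 0, 0.2, 0, 5.5, -0.3, 0, 0.006, 0, 0.2, 0, 7.2, -0.3, 0, 0.006, 0, 0.2, 0, 7.2, -0.3, 0, 0.006, 0, 0.2, 0, 7.2, 0.3, 0, 0.006, 0, 0.2, 0, 7.2, 0.6, 0, 0.006, 0, 0.2, 0, 7.2, 1, 0, 0.006, 0, 0.2, 0, 7.2, 1]

```text
time: 9.7
tool_pos: [0.4716, -0.1795, 0.127]
ee_rot: [3.141, -0.003, -0.275]
wrist_force: [-0.4, 0.0, 0.0]
width: 0.0327
finger_force: 0.0
```

Call:
move_arm:
  deltas: [0, 0, 0, 0, 0, 0, 1, 0, 0, 0, 0, 0, 0, 1, 0, 0, 0, 0, 0, 0, 1]

```text
time: 10.0
tool_pos: [0.471, -0.1792, 0.1262]
ee_rot: [-3.142, -0.002, -0.275]
wrist_force: [1.1, 0.1, 1.7]
width: 0.0171
finger_force: 30.0
```

Run:
```python
from h import *
where(); go((-.003,.0025,.125),0)
```

```text
t10.00 tcp bin [-0.1128  0.0019  0.1262] tool z bin [ 0.002  0.    -1.   ] y [-0. -1. -0.] F [1.1 0.1 1.7] w 0.0171 ff 30.0 q [-0.48  0.01  1.61  0.    1.52  1.37]
t10.00 rot [-0.     -0.0016 -0.0002] cm [10.98 -0.06  0.14] deg 0.1 goal world [ 0.577 -0.208  0.125]
```

Call:
move_arm:
  deltas: [0, 0, 0, 0.7, 0, 0, 1, 0, 0, 0, 2.2, 0, 0, 1, 0, 0, 0, 3.7, 0, 0, 1, 0, 0, 0, 5.2, 0, 0, 1, 0, 0, 0, 6.7, 0, 0, 1, 0, 0, 0, 8.2, 0, 0, 1, 0, 0, 0, 9.5, 0, 0, 1, 0, 0, 0, 10, 0, 0, 1]

```text
time: 10.8
tool_pos: [0.5683, -0.2064, 0.1262]
ee_rot: [-3.141, -0.001, -0.275]
wrist_force: [-2.0, 2.7, 3.4]
width: 0.0172
finger_force: 30.0
```

Run:
```python
from h import *
where(); go((-.0028,.0019,.126),0)
```

```text
t10.80 tcp bin [-0.0118  0.0022  0.1262] tool z bin [ 0.001  0.001 -1.   ] y [ 0.    -1.    -0.001] F [-2.   2.7  3.4] w 0.0172 ff 30.0 q [-0.44  0.23  1.36  0.    1.55  1.4 ]
t10.80 rot [-0.0006 -0.0011  0.0001] cm [0.9  0.03 0.02] deg 0.1 goal world [ 0.577 -0.209  0.126]
```

Call:
move_arm:
  deltas: [0, 0, 0, 0.3, 0, 0, 1, 0, 0, 0, 0.6, 0, 0, 1, 0, 0, 0, 0.8, 0, 0, 1, 0, 0, 0, 0.9, 0, 0, 1, 0, 0, 0, 1, 0, 0, 1, 0, 0, 0, 1, 0, 0, 1]

```text
time: 11.4
tool_pos: [0.5769, -0.2088, 0.1262]
ee_rot: [-3.141, -0.002, -0.275]
wrist_force: [-1.0, 3.2, 4.1]
width: 0.0174
finger_force: 30.0
```

Call:
move_arm:
  deltas: [0, 0, 0, 0.1, 0, 0, 1, 0, 0, 0, 0.15, 0, 0, 1, 0, 0, 0, 0.15, 0, 0, 1]

```text
time: 11.7
tool_pos: [0.5771, -0.2088, 0.1262]
ee_rot: [-3.141, 0.002, -0.275]
wrist_force: [-4.5, 4.8, 7.2]
width: 0.0175
finger_force: 30.0
```

Run:
```python
from h import *
where()
```

```text
t11.70 tcp bin [-0.0027  0.0022  0.1262] tool z bin [-0.002  0.001 -1.   ] y [-0.    -1.    -0.001] F [-4.5  4.8  7.2] w 0.0175 ff 30.0 q [-0.44  0.26  1.33  0.    1.55  1.41]
```

Call:
move_arm:
  deltas: [0, 0, 0, 0.1, 0, 0, 1, 0, 0, 0, 0.15, 0, 0, 1, 0, 0, 0, 0.15, 0, 0, 0.5, 0, 0, 0, 0.15, 0, 0, 0, 0, 0, 0, 0, 0, 0, 0, 0, 0, 0, 0, 0, 0, 0, 0, 0, 0, 0, 0, -1, 0, 0, 0, 0, 0, 0, -4, 0]

```text
time: 12.5
tool_pos: [0.5763, -0.2089, 0.1628]
ee_rot: [-3.141, 0.007, -0.276]
wrist_force: [0.1, -0.1, 0.4]
width: 0.0473
finger_force: 0.0
```

Call:
move_arm:
  deltas: [0, 0, 0, 0, 0, -4, 0, 0, 0, 0, -2, 0, -8, 0, 0, 0, 0, -6, 0, -10, 0, 0, 0, 0, -11, 0, -10, 0, 0, 0, 0, -16, 0, -10, 0, 0, 0, 0, -18, 0, -10, 0, 0, 0, 0, -18, 0, -10, 0]

```text
time: 13.2
tool_pos: [0.4034, -0.1602, 0.2679]
ee_rot: [3.14, -0.005, -0.276]
wrist_force: [0.3, -0.2, -0.5]
width: 0.0468
finger_force: 0.0
```

Run:
```python
from h import *
where()
s=snap('wrist'); t=snap('top')
P=(cloud(t)-TB)@RB; 
m=(P[:,:,2]>.2)&(P[:,:,2]<.216)&(P[:,:,0]>.03)&(P[:,:,0]<.1)
for sg in(1,-1):
    k=P[m&(P[:,:,1]*sg>0)&(abs(P[:,:,1])<.06)]
    if len(k): print('cap',sg,len(k),np.percentile(k,[1,50,99],axis=0).round(4).tolist())
m=(P[:,:,2]>.116)&(P[:,:,2]<.124)&(abs(P[:,:,1])<.05)&(abs(P[:,:,1])>.02)&(P[:,:,0]<.04); print('bar',np.percentile(P[m][:,0],[3,50,97]))
im=np.hstack([cv2.resize(t['image'][115:240,230:350],(369,384)),s['image'][:,60:490]]); cv2.imwrite('pics/w6.png',im[:,:,::-1])
```

```text
t13.20 tcp bin [-0.1831  0.0019  0.2679] tool z bin [ 0.005 -0.001 -1.   ] y [-0.001 -1.     0.001] F [ 0.3 -0.2 -0.5] w 0.0468 ff 0.0 q [-0.51 -0.18  1.51 -0.    1.81  1.34]
cap 1 179 [[0.0463, 0.0141, 0.2002], [0.0596, 0.0294, 0.2077], [0.0749, 0.0444, 0.2107]]
cap -1 177 [[0.0465, -0.0461, 0.2002], [0.0601, -0.031, 0.2078], [0.0749, -0.0161, 0.2108]]
bar [0.02214991 0.02782942 0.03382527]
```

View pics/w6.png

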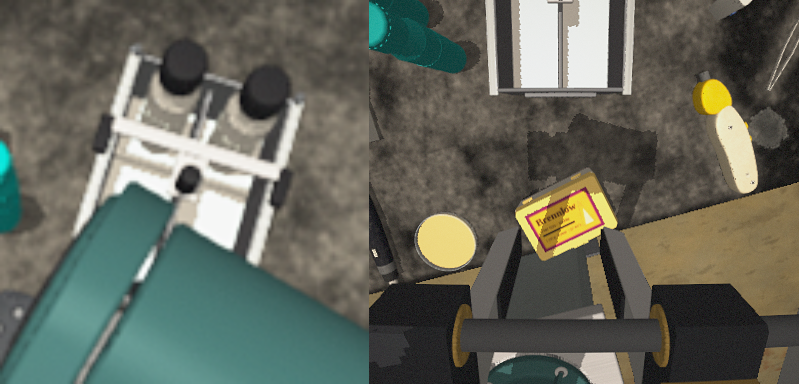

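The picture shows both bottles upright behind the bar, caps at (184,65) and (265,90). The bar is home, with its back face at bin x about 0.034, and the knob at (188,180) is free. The gripper touches nothing.

```bash
python3 -c "
from bench import robot
print(robot.close_job())"
```

```text
the job is handed in; nothing more can be done
None
```

The fallen bottle now stands upright in the free back place, the other bottle stands where it was, and the bar is fully home; the job was handed in at about 13 s (no verdict was returned).

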